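# Load a driver module into the sloping test dock and start the test

### The arm

A 6-joint arm with a two-finger parallel gripper is mounted at the origin on a cart in front of the work surface, level with it; the furniture and walls round the work are solid. World frame = base frame: x ahead of the robot, y to its left, z up, the work surface at z = 0. Lengths are in m, angles in rad, forces in N, time in s.
With the tool pointing down it reaches from about 0.35 to 0.85 m from the base axis. Payload 8.1 kg.
Tool frame: the origin (TCP) lies between the finger pads; the fingertips stand tips_ahead ahead of it and the grasp point (between the pads) lies 8 mm behind it (tips_ahead is the distance from the TCP to the fingertips, in m); z points along the fingers, x is the direction in which the jaws open and shut, and the axes are right-handed (so a half turn about z gives the same grasp; the last joint's range is limited). The gripper opens to 93 mm and grips with 3 to 60 N. Pads are 15 mm wide; open, the fingers measure 128 mm over their backs; the gripper's body (75 mm by 188 mm) begins 65 mm behind the grasp point.
Start: joints at [-1.326, 0.13, 1.488, -0, 1.523, -0.085], TCP at [0.194, -0.568, 0.23] pointing down, gripper open.
Joint ranges: [-2.96, 2.96], [-0.89, 2.26], [0.02, 2.5], [-1.34, 4.48], [0, 2.73], [-2.66, 2.66]. Speed limits (rad/s): [2.39, 2.39, 2.79, 3.14, 3.14, 3.14].

### API

Orientations are given as a rotation vector (axis times angle).
In Python, from plant import * gives the robot as it stands.
- The arm moves only by the tool play_rows, never from a script. Its argument "increments" is a list that holds one entry, the list of rows, each a list of 4 numbers: the shift along the tool's x, y, z in cm, then the turn about the tool's z in rad. A call has 1 to 5 rows; each row is the pose to reach, as a shift and turn from the pose measured when the call began, along the tool's axes at that moment; what a row does not reach only later rows make up. A row lasts 1/10 s, in which the tool goes at most 50 mm and 8.59 degrees, less where a joint would pass 70% of its speed; a pose out of reach is approached as far as the arm can. A call with a gripper value outside its range is refused whole. "jaw" is the finger opening in cm, from 0 to 9.3, set as the call begins (left out, the last holds). The fingers move at their own pace and stop on an object; "squeeze" is the grip in N (left out, the last holds). Time passes only in rows, so rows that repeat a pose let the fingers close. It gives the time, the measured TCP pose, the force and the opening at its end, in the units of the state.
- read_state(): the state, without advancing time (a new reading comes with each control period).
- read_camera(name): name is "scene" or "top" or "wrist"; returns (picture, depth): 420x560x3 uint8, blue, green, red; 420x560 float32, m along the optical axis (not along the pixel's ray), 0 where there is no reading.
- camera_params(name): a dict with "K" (3x3 intrinsics, pixels), "k1" (the pictures are not rectified: a ray, as slopes to the right and down, at radius r is drawn at 1 + k1 r^2 times it, then the intrinsics apply), "eye" and "orientation" of the camera in the world. Camera axes: x right, y up, looking along -z (the intrinsics and any distortion apply to the point x, -y, -z); pixel columns grow to the right and rows downward; lengths in m; the calibration is good to about 2 mm. A picture is of the moment at which its call begins: read the wrist's pose just before it. camera_params takes no time and is no camera call; for the wrist camera it gives the pose at the moment of the call.
- close_job(): hands the job in, once; it reports no verdict.
The state is a dict: "t": time; "q": joint angles; "dq": joint speeds; "joint_torque": joint torques, N m; "tool_pos": TCP position; "orientation": TCP orientation; "force": force on the tool from outside, world axes, zero at the start; "wrist_torque": the same for the moment, N m; "opening": finger opening in m.
Only numpy, scipy, OpenCV 4.12 (cv2) and the standard library are available. Lean on these libraries where they do the work, as an engineer would, in place of code of your own. Each camera call takes 0.05 s, during which the arm holds its last target.

### The job

Load the driver module into the test dock: lay it gently on the sloping deck, striker bail downhill, without dropping it, and slide it down under the guide lips until the hook's sprung latch has snapped shut behind the bail and the module sits fully home, its edge holding the presence switch lever down. Then press the green start button right in and leave the module released in the dock. Do not press start before the module is home, and leave the mug, solder reel, pliers and screwdriver where they are.

Things in the scene. Friction and masses are not known exactly. Their poses are not given: they have to be found in the camera images.
- module_heatsink (a point): Centre of the black finned heat sink on the loose driver module (0.35 kg), 30 mm above the module's underside, over the middle of its plate. Axes: z up out of the board, x from the bail end to the terminal-block end, y across. Heat sink 64 (x) x 46 (y) mm, from 8 to 52 mm above the underside; grip it across y: the board beside it is bare. Starts flat on the desk.
- module_plate (a point): Middle of the underside of the module's aluminium base plate: 110 (x) x 100 (y) x 6 mm, same axes as the heat sink; a green board lies on it (78 mm wide, top at 8 mm).
- module_bail (a point): Middle of the cross bar of the U-shaped steel bail (8 mm rod, 40 mm wide) at the module's -x end: bar along y, at x = -80, y = -22, z = 8 mm from the middle of the plate's underside.
- test_deck: Sloping aluminium deck of the fixed grey test dock (195 x 200 mm, 25 to 135 mm high). Origin: where the middle of the module's underside lies when fully home; home means module axes parallel to these. x points up the slope (30 degrees to the desk; seen by the robot to the right and away), y across it, z out of the deck. Deck surface from x = -107 to 113 mm; a module let go on it stays there by friction.
- deck_lay (a point): Point on the deck, 55 mm up the slope from home, where the middle of the module's underside can be laid straight down clear of lips and hook. From there it slides down 55 mm to two rubber stops, which meet its lower plate edge. Guide rails 5.5 mm high are 113 mm apart at the top of the deck, narrowing to 103 mm for the lower 75 mm of the slide.
- guide_lips (a point): Mid-way between the two steel lips (8.5 to 15 mm above the deck) that reach over the outer 5 mm of each side of the plate at home, from 18 to 59 mm down the slope of the deck origin. They stop the module from being put straight down at home; their upper ends are raised as a lead-in.
- hook_mouth (a point): In the mouth of the yellow hook (16 mm wide, 54 mm long, 42 mm high over the deck; at the deck's lower end, on the control panel's side of its middle), where the axis of the bail's bar lies at home. The mouth opens up the slope; the bar goes in under its arm, pushing the latch aside.
- latch (a joint): Sprung latch hung in the hook's mouth, rad: 0 = shut; the bail pushes it open to about 0.4, and it snaps back to 0 behind the bail when the module is 2 to 3 mm short of home. Latch, switch and friction together resist the slide with about 5 N.
- presence_lever (a joint): Steel roller lever (34 mm, red roller) of the black limit switch beside the hook at the deck's lower end; it turns about the deck's z. Rad: 0 = free, about 0.36 with the module fully home, its edge pushing the roller (under 1 N); the switch makes at 0.28.
- lever_roller (a point): Centre of the red roller (10 mm across, 5.5 mm above the deck) on the presence switch lever.
- start_button_top (a point): Middle of the top face of the round green start button (32 mm across) on the dark control panel along the -y side of the deck. Its z axis is the deck's z: it is pressed along -z, square to the slope.
- start_button (a joint): Travel of the start button, m: 0 = out, 0.006 = right in (5 N); it springs back.
- orange_mug: Orange mug, 69 mm across, 68 mm high, loose bystander; origin under its middle.
- solder_reel: Solder reel, 86 x 62 x 35 mm, loose bystander; origin under its middle.
- pliers: Pliers with yellow handles, 102 mm long, lying flat, loose bystander; origin under their middle.
- screwdriver: Red-handled screwdriver, 160 mm long, lying flat, loose bystander; origin under its middle.

How it is judged:
On the way, in this order (a step that is already met when the one before it is completed fails the run):
1. the module sits home in the dock: flat on the deck within 4 mm of the stops, the latch shut behind the bail, the presence lever held down past 0.28 rad (value of joint presence_lever above 0.28 rad and value of joint latch below 0.1 rad and x of module_heatsink in the frame of test_deck between -0.006 and 0.004 m and z of module_heatsink in the frame of test_deck below 0.034 m and angle between the z axis of module_heatsink and the z axis of test_deck, either way round below 0.08 rad), for 0.2 s.
2. the start button is pressed right in (past 4.2 mm) with the module home (value of joint start_button above 0.0042 m and value of joint presence_lever above 0.28 rad and value of joint latch below 0.1 rad), for 0.05 s.
At the end, for the whole second after the job is handed in: The module lies at rest and released in the dock, flat on the deck (within 0.08 rad) and within 4 mm of its stops, the hook's latch shut (under 0.1 rad) behind its bail and the presence lever held past 0.28 rad; the start button has been pressed after that and is out again (under 2 mm) (all of step 1 and value of joint start_button below 0.002 m and linear speed of driver_module below 0.02 m/s); the robot touches nothing.
It fails at once if the module is dropped: it moves faster than 0.5 m/s with no finger on it (linear speed of driver_module above 0.5 m/s and contact force between the fingers and driver_module below 0.05 N).
It fails at once if start is pressed (past 3 mm) while the presence lever is not held down (value of joint start_button above 0.003 m and value of joint presence_lever below 0.2 rad).
It fails at once if a bystander is moved by more than 30 mm (distance of any of orange_mug, solder_reel, pliers, screwdriver from where it was at the start of the episode above 0.03 m).
It also fails if it takes over 48 s, if anything falls off the work surface, if the arm or the gripper's body presses on something with over 40 N, if the wrist force passes 120 N, or if a joint passes its speed limit or range.

## Working session

There is one attempt and no reset: what is moved stays moved. The work goes in short steps, Python scripts to look and compute and a tool call to move; the robot and the scene stay as the last step left them, time stands still between calls to the robot, and variables do not carry over. Pictures are saved under pics/ and viewed, and the job is handed in when it is done.

Besides the shell and the picture viewer there is one more tool, called after "Request:" by a JSON object that holds its "method" and its "body", one argument or row to a line. play_rows: Moves the arm, as the interface text tells. Its arguments: {"type":"object","properties":{"increments":{"type":"array"},"jaw":{"type":"number"},"squeeze":{"type":"number"}},"required":["increments"]}

```bash
ls; mkdir -p pics; cat > h.py <<'E'
from plant import *
import numpy as np, cv2
from scipy.spatial.transform import Rotation as R
def snap(name,fn):
    p=camera_params(name); im,d=read_camera(name)
    cv2.imwrite('pics/'+fn+'.png',im); np.savez('pics/'+fn+'.npz',im=im,d=d,K=p['K'],k1=p['k1'],eye=p['eye'],o=np.array(p['orientation']))
    return im,d,p
E
python3 - <<'E'
from h import *
s=read_state();print(s)
for n in ['scene','top','wrist']:
    im,d,p=snap(n,n+'0');print(n,p)
E
```

```text
pics
{'t': 0.0, 'q': array([-1.32638222e+00,  1.31148314e-01,  1.48926072e+00,  3.02242314e-05,
        1.52300398e+00, -8.54295010e-02]), 'dq': array([-0.00073602, -0.00076162,  0.00049419, -0.00127248,  0.00136195,
       -0.00028066]), 'joint_torque': array([ 1.05353363e-03, -5.59828699e+01, -4.91761065e+01,  7.69503484e-02,
        3.52477888e-02, -2.23819352e-04]), 'tool_pos': array([ 0.19422   , -0.56712167,  0.2286053 ]), 'orientation': array([-2.55502333e+00,  1.82589507e+00,  2.14449475e-03]), 'force': array([ 0.38350145,  0.83161993, -0.66068039]), 'wrist_torque': array([-0.01469661, -0.03882903,  0.010805  ]), 'opening': 0.09312329878675664}
scene {'K': array([[432.35423925,   0.        , 279.37393618],
       [  0.        , 432.35423925, 210.96095572],
       [  0.        ,   0.        ,   1.        ]]), 'k1': 0.017914321196799424, 'eye': array([-0.29813987,  0.49674037,  0.97306587]), 'orientation': array([ 0.47674493, -0.88681758, -1.95757598])}
top {'K': array([[475.24208008,   0.        , 278.76503698],
       [  0.        , 475.24208008, 211.52043558],
       [  0.        ,   0.        ,   1.        ]]), 'k1': -0.03050619090957809, 'eye': array([ 0.38776954, -0.01643273,  1.49756328]), 'orientation': array([ 0.06905271, -0.08191631, -1.54889241])}
wrist {'K': array([[375.36905004,   0.        , 277.69429351],
       [  0.        , 375.36905004, 206.39321367],
       [  0.        ,   0.        ,   1.        ]]), 'k1': -0.08065445749153298, 'eye': array([ 0.26943626, -0.54231368,  0.38455634]), 'orientation': array([-0.2487507 ,  0.17967103, -1.23199263])}
```

View pics/scene0.png

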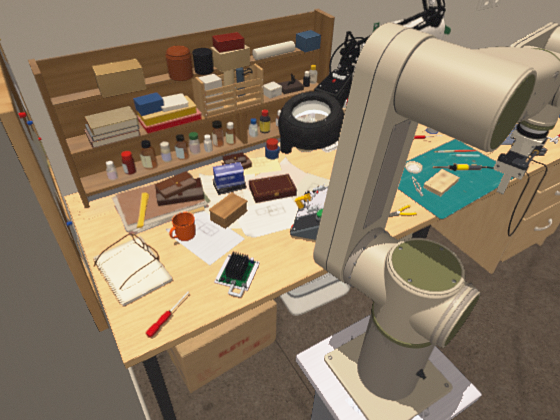

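View pics/top0.png

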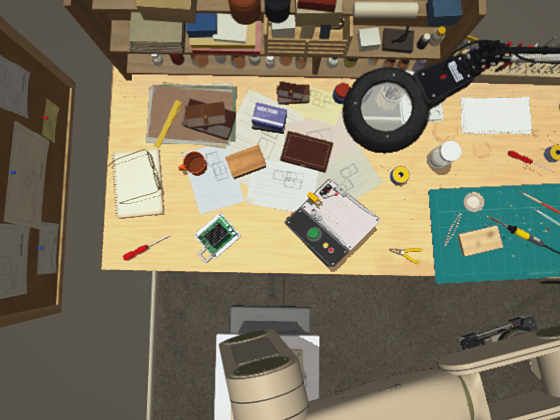

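View pics/wrist0.png

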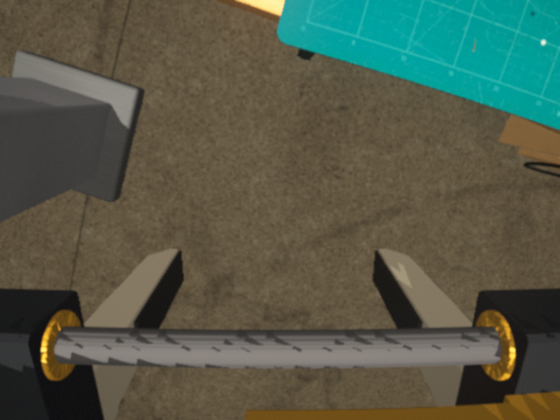

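```bash
python3 - <<'E'
import cv2
im=cv2.imread('pics/top0.png')
cv2.imwrite('pics/c1.png',cv2.resize(im[165:280,270:390],None,fx=5,fy=5,interpolation=cv2.INTER_CUBIC))
cv2.imwrite('pics/c2.png',cv2.resize(im[205:275,185:255],None,fx=8,fy=8,interpolation=cv2.INTER_CUBIC))
E
```

```text
(no output)
```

View pics/c1.png

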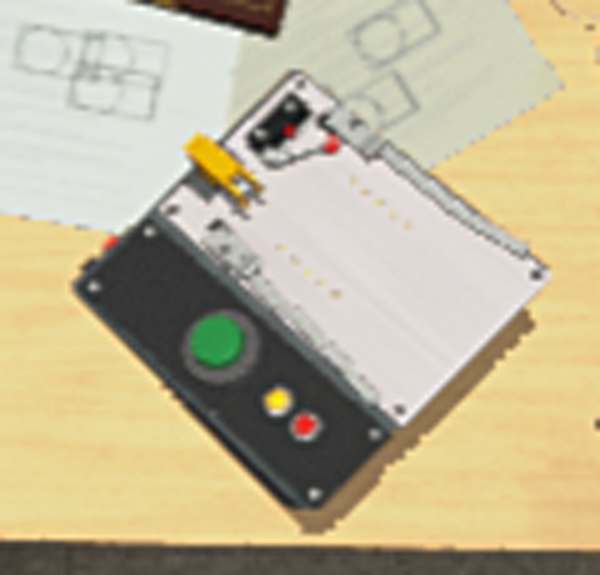

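View pics/c2.png

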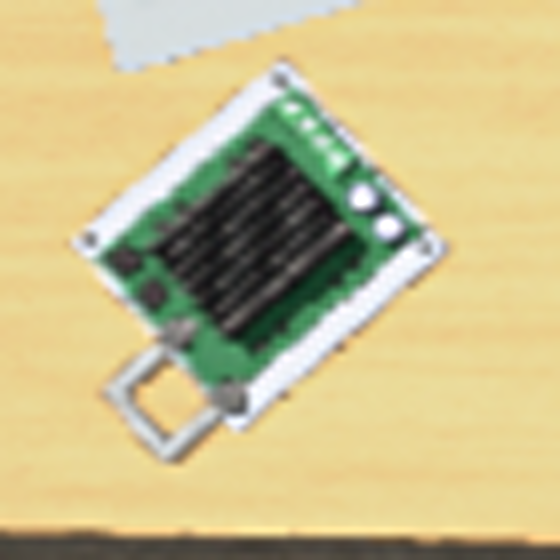

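```bash
cat >> h.py <<'E'
def cloud(fn):
    z=np.load('pics/'+fn+'.npz'); d=z['d'];K=z['K'];k1=float(z['k1']);h,w=d.shape
    u,v=np.meshgrid(np.arange(w),np.arange(h)); xd=(u-K[0,2])/K[0,0]; yd=(v-K[1,2])/K[1,1]
    x,y=xd.copy(),yd.copy()
    for _ in range(15):
        f=1+k1*(x*x+y*y); x=xd/f;y=yd/f
    P=np.stack([x*d,-y*d,-d],-1)
    return P@R.from_rotvec(z['o']).as_matrix().T+z['eye'], z['im'], d
def proj(fn,P):
    z=np.load('pics/'+fn+'.npz');K=z['K'];k1=float(z['k1'])
    c=(np.atleast_2d(P)-z['eye'])@R.from_rotvec(z['o']).as_matrix()
    x=c[:,0]/-c[:,2];y=-c[:,1]/-c[:,2];f=1+k1*(x*x+y*y)
    return np.stack([x*f*K[0,0]+K[0,2],y*f*K[1,1]+K[1,2]],-1)
E
python3 - <<'E'
from h import *
P,im,d=cloud('top0')
def at(u,v): print((u,v),P[v,u].round(4))
print('table',np.median(P[250:260,250:270].reshape(-1,3),0), np.median(P[215:225,100+10:130].reshape(-1,3),0))
for c in [(270+540/5,165+270/5),(270+400/5,165+410/5),(270+300/5,165+80/5),(270+165/5,165+215/5),(270+218/5,165+342/5),(270+145/5,165+232/5),(270+315/5,165+492/5),(270+93/5,165+287/5)]: at(int(round(c[0])),int(round(c[1])))
for c in [(255,208),(345,243),(300,155),(240,330),(165,455),(110,390),(280,75),(90,240),(430,245),(240,425)]: at(int(round(185+c[0]/8)),int(round(205+c[1]/8)))
# plane fit on deck by pixels
m=cv2.inRange(im[205:245,325:365],(190,190,190),(255,255,255))>0
Q=P[205:245,325:365][m];print(len(Q))
for _ in range(3):
    c=Q.mean(0);n=np.linalg.svd(Q-c)[2][2];n*=np.sign(n[2]);r=(Q-c)@n;Q=Q[abs(r)<max(2*r.std(),.001)]
print(c,n,r.std(),len(Q),np.degrees(np.arccos(n[2])),np.degrees(np.arctan2(-n[1],-n[0])))
E
```

```text
table [0.3959114  0.0303978  0.00053282] [0.49605892 0.4747089  0.00108973]
(378, 219) [ 0.5041 -0.3135  0.1331]
(350, 247) [ 0.4219 -0.2332  0.1308]
(330, 181) [ 0.6284 -0.1849  0.0334]
(303, 208) [ 0.5421 -0.102   0.0324]
(314, 233) [ 0.4614 -0.1312  0.1043]
(299, 211) [ 0.532  -0.0894  0.0377]
(333, 263) [ 0.3752 -0.1841  0.1351]
(289, 222) [ 0.4976 -0.0593  0.0332]
(217, 231) [0.4651 0.1618 0.0352]
(228, 235) [0.4547 0.1303 0.0081]
(222, 224) [0.4887 0.1499 0.0098]
(215, 246) [0.4194 0.1693 0.0122]
(206, 262) [ 0.369   0.1978 -0.0024]
(199, 254) [0.3935 0.2194 0.0052]
(220, 214) [0.5206 0.1579 0.0037]
(196, 235) [0.4528 0.2312 0.0035]
(239, 236) [0.4522 0.0956 0.0104]
(215, 258) [ 3.821e-01  1.697e-01 -2.000e-04]
1290
[ 0.49541852 -0.22470565  0.10186215] [0.35945809 0.35096913 0.86464476] 0.0024472298755211547 1161 30.15783427358696 -135.68460007734686
```

```bash
python3 - <<'E'
from h import *
s=read_state();M=R.from_rotvec(s['orientation']).as_matrix();print(M.round(3))
print('tool x az',np.degrees(np.arctan2(M[1,0],M[0,0])), 'q1,q6',np.degrees(s['q'][[0,5]]))
p=camera_params('wrist');C=R.from_rotvec(p['orientation']).as_matrix()
print('cam in tool',(M.T@(p['eye']-s['tool_pos'])).round(4)); print((M.T@C).round(3))
import plant; print([k for k in dir(plant) if k[0]!='_'], getattr(plant,'tips_ahead',None))
E
```

```text
[[ 0.324 -0.946 -0.   ]
 [-0.946 -0.324  0.001]
 [-0.001 -0.    -1.   ]]
tool x az -71.10301501169339 q1,q6 [-75.99678708  -4.89371386]
cam in tool [ 0.0006 -0.0792 -0.1558]
[[ 1.     0.    -0.   ]
 [ 0.    -0.959 -0.284]
 [-0.     0.284 -0.959]]
['IKError', 'camera_params', 'close_job', 'read_camera', 'read_state', 'tips_ahead'] 0.011
```

```bash
cat >> h.py <<'E'
def mv(target,az):
    s=read_state();M=R.from_rotvec(s['orientation']).as_matrix()
    a=np.arctan2(M[1,0],M[0,0]); d=M.T@(np.array(target)-s['tool_pos'])*100
    th=-(az*np.pi/180-a); th=(th+np.pi)%(2*np.pi)-np.pi
    print('t',round(s['t'],2),'pos',s['tool_pos'].round(4),'az',round(np.degrees(a),2),'tilt',np.degrees(np.arccos(-M[2,2])).round(2),'F',s['force'].round(2),'op',round(s['opening'],4),'q6',round(s['q'][5],2))
    print('shift cm',d.round(2),'turn',round(th,4))
E
python3 -c "
from h import *
mv([.465,.162,.28],41)"
```

```text
t 0.15 pos [ 0.1942 -0.5673  0.2288] az -71.1 tilt 0.08 F [ 0.22  0.88 -0.24] op 0.0926 q6 -0.09
shift cm [-60.23 -49.24  -5.03] turn -1.9566
```

Request:
{"method": "play_rows", "body": {
  "increments": [
    [[-4,-3,-3,-0.1],[-8,-6.5,-5,-0.25],[-11.5,-9.5,-5,-0.4],[-15.3,-12.5,-5,-0.55],[-19,-15.5,-5,-0.65]]
  ]
}}

```text
t: 0.65
tool_pos: [0.2775, -0.3415, 0.2792]
orientation: [-3.007, 0.907, 0.0]
force: [-0.1, -0.0, -1.7]
opening: 0.0927
```

```bash
python3 -c "
from h import *
mv([.465,.162,.28],41)"
```

```text
t 0.65 pos [ 0.2775 -0.3415  0.2792] az -33.56 tilt 0.06 F [-0.1  -0.03 -1.72] op 0.0927 q6 -0.42
shift cm [-1.221e+01 -5.232e+01 -3.000e-02] turn -1.3013
```

Tracks well. Continue with the far target.

Request:
{"method": "play_rows", "body": {
  "increments": [
    [[-1.1,-4.8,0,-0.14],[-2.2,-9.6,0,-0.28],[-3.3,-14.4,0,-0.42],[-4.4,-19.2,0,-0.56],[-5.5,-24,0,-0.7]]
  ]
}}

```text
t: 1.15
tool_pos: [0.3644, -0.1091, 0.2794]
orientation: [-3.135, -0.188, -0.001]
force: [0.8, -1.5, 0.3]
opening: 0.0931
```

```bash
python3 -c "
from h import *
mv([.465,.162,.28],41)"
```

```text
t 1.15 pos [ 0.3644 -0.1091  0.2794] az 6.85 tilt 0.06 F [ 0.77 -1.5   0.27] op 0.0931 q6 -0.55
shift cm [ 13.22 -25.72  -0.03] turn -0.5959
```

```bash
python3 -c "
from h import *
mv([.50,-.15,.30],0)"
```

```text
t 1.15 pos [ 0.3644 -0.1091  0.2794] az 6.85 tilt 0.06 F [ 0.77 -1.5   0.27] op 0.0931 q6 -0.55
shift cm [12.97  5.67 -2.05] turn 0.1196
```

Request:
{"method": "play_rows", "body": {
  "increments": [
    [[4.3,1.9,-0.7,0],[8.6,3.8,-1.4,0],[13,5.7,-2,0],[13,5.7,-2,0]]
  ]
}}

```text
t: 1.55
tool_pos: [0.5034, -0.1508, 0.2953]
orientation: [-3.132, -0.189, 0.007]
force: [-0.9, -0.5, -1.1]
opening: 0.0927
```

```bash
python3 -c "
from h import *
snap('wrist','w1')
mv([.465,.162,.28],41)"
```

```text
t 1.6 pos [ 0.5014 -0.1503  0.2964] az 6.89 tilt 0.32 F [ 0.26 -0.69  0.36] op 0.0931 q6 -0.51
shift cm [  0.14 -31.43   1.75] turn -0.5953
```

View pics/w1.png

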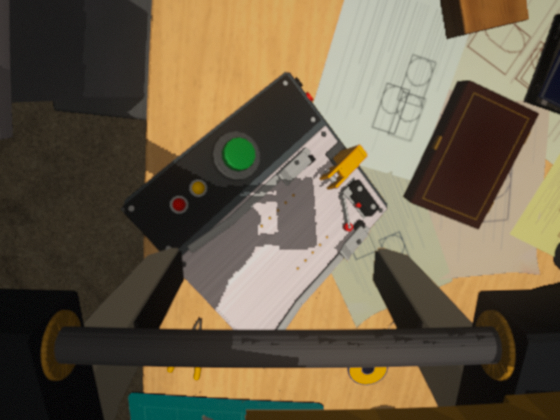

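```bash
python3 - <<'E'
import cv2
im=cv2.imread('pics/w1.png')
cv2.imwrite('pics/c3.png',cv2.resize(im[120:270,240:400],None,fx=5,fy=4.0*1.25,interpolation=cv2.INTER_CUBIC)[:600*2])
cv2.imwrite('pics/c4.png',cv2.resize(im[70:340,110:400],None,fx=2.7,fy=2.2*2.7/2.7,interpolation=cv2.INTER_CUBIC))
E
```

```text
(no output)
```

View pics/c3.png

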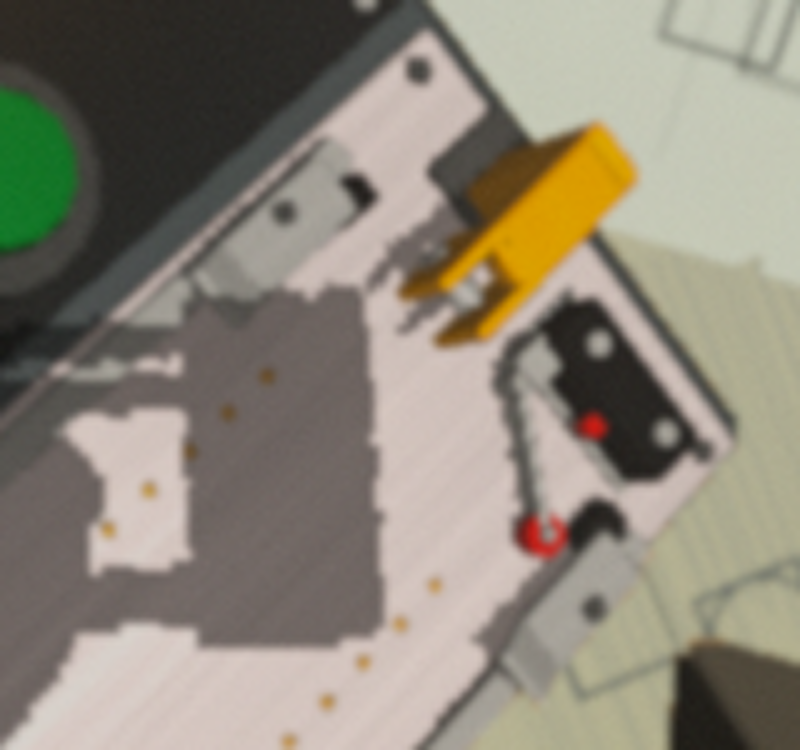

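```bash
cat >> h.py <<'E'
def rayplane(fn,uv,n,c,h=0):
    z=np.load('pics/'+fn+'.npz');K=z['K'];k1=float(z['k1'])
    xd=(uv[0]-K[0,2])/K[0,0];yd=(uv[1]-K[1,2])/K[1,1];x,y=xd,yd
    for _ in range(20):
        f=1+k1*(x*x+y*y);x,y=xd/f,yd/f
    r=R.from_rotvec(z['o']).as_matrix()@np.array([x,-y,-1.])
    e=z['eye']; return e+r*((n@(c+n*h-e))/(n@r))
E
python3 - <<'E'
from h import *
P,im,d=cloud('w1')
poly=np.array([[300,175],[320,190],[345,212],[330,250],[275,320],[225,290],[200,265]])
mk=np.zeros(d.shape,np.uint8);cv2.fillPoly(mk,[poly],1)
Q=P[(mk>0)&(d>0)]
for _ in range(4):
    c=Q.mean(0);n=np.linalg.svd(Q-c,full_matrices=False)[2][2];n*=np.sign(n[2]);r=(Q-c)@n;Q=Q[abs(r)<max(2*r.std(),.001)]
print(c,n,r.std(),len(Q),np.degrees(np.arccos(n[2])),np.degrees(np.arctan2(-n[1],-n[0])))
X=np.array([-n[0],-n[1],0]);X=X-n*(n@X);X/=np.linalg.norm(X);Y=np.cross(n,X)
F=lambda u,v,h:(lambda p:(p,np.array([X@(p-c),Y@(p-c)])*1000))(rayplane('w1',(240+u/5-.4,120+v/5-.4),n,c,h))
for nm,u,v,h in [('l1in_low',355,180,.015),('l2in_low',598,535,.015),('l1bend_in',232,298,.015),('l2bend_in',512,645,.015),('l1out_low',330,140,.015),('l1out_bend',203,262,.015),('roller',543,535,.0055),('corner',735,430,0),('corner_p',480,105,0),('screw',418,70,0),
 ('hook tip a',405,290,.042),('hook tip b',440,340,.042),('hook low end c',600,125,.042),('hook low d',635,170,.042),('dot1',435,585,0),('dot5',290,742,0),('dota',267,376,0),('dote',108,530,0),
 ('btn',-10,165,.02)]:
    p,q=F(u,v,h);print(nm,p.round(4),q.round(1))
E
```

```text
[ 0.51255232 -0.22109894  0.09321815] [0.35178094 0.35540844 0.86598788] 0.0005729123823382402 9546 30.004299404740685 -134.70610609485112
l1in_low [ 0.5341 -0.1273  0.0633] [-85.8 -50.6]
l2in_low [ 0.5976 -0.1972  0.0661] [-80.1  43.6]
l1bend_in [ 0.5111 -0.1512  0.0824] [-47.5 -50.2]
l2bend_in [ 0.5797 -0.2186  0.0822] [-47.9  45.9]
l1out_low [ 0.5279 -0.1198  0.0627] [-86.9 -60.4]
l1out_bend [ 0.5044 -0.1446  0.0825] [-47.5 -59.6]
roller [ 0.5869 -0.2003  0.0608] [-74.3  38.3]
corner [ 0.636  -0.1801  0.0262] [-133.9   58.9]
corner_p [ 0.5632 -0.112   0.0279] [-130.6  -40.8]
screw [ 0.5477 -0.1058  0.0316] [-123.2  -56.2]
hook tip a [ 0.5434 -0.1425  0.097 ] [-65.3 -33.4]
hook tip b [ 0.5516 -0.1514  0.0973] [-64.6 -21.3]
hook low end c [ 0.5818 -0.1093  0.0677] [-123.8  -29.4]
hook low d [ 0.5907 -0.1175  0.0675] [-124.2  -17.3]
dot1 [ 0.5636 -0.212   0.0687] [-49.   29.9]
dot5 [ 0.5347 -0.2417  0.0927] [-1.1 30.3]
dota [ 0.5211 -0.1699  0.0687] [-49. -30.]
dote [ 0.4918 -0.1995  0.0928] [ -0.8 -29.9]
btn [ 0.4619 -0.1279  0.0986] [ -23.8 -101.6]
```

```bash
cat >> h.py <<'E'
_c=np.array([0.51255232,-0.22109894,0.09321815]);DN=np.array([0.35178094,0.35540844,0.86598788])
DX=np.array([-DN[0],-DN[1],0]);DX=DX-DN*(DN@DX);DX/=np.linalg.norm(DX);DY=np.cross(DN,DX);DO=_c-.027*DX
def dk(x,y,z): return DO+np.array([DX,DY,DN]).T@np.array([x,y,z])
def todk(p): return np.array([DX,DY,DN])@(np.asarray(p)-DO)
E
python3 - <<'E'
from h import *
P,im,d=cloud('w1')
b=im[:,:,0].astype(int);g=im[:,:,1].astype(int);r=im[:,:,2].astype(int)
m=(g>r+40)&(g>b+40);m[:,:200]=0;m[:,280:]=0;m[:120]=0;m[190:]=0
v,u=np.nonzero(m);print(u.mean(),v.mean(),u.min(),u.max(),v.min(),v.max())
q=np.array([todk(p) for p in P[v,u]])*1000
print('btn deck mm med',np.median(q,0), 'ranges',np.percentile(q,[2,98],0).round(1))
h=np.median(q[:,2])/1000
p=rayplane('w1',(u.mean(),v.mean()),DN,DO,h);print('btn top',p,todk(p)*1000)
print('O',DO,'DX',DX,'DY',DY,'heat lay',dk(.055,0,.03))
# panel face height
print('panel',[ (todk(P[y,x])*1000).round(1) for x,y in [(265,130),(190,165),(300,105),(150,200)]])
mv([.45,.155,.28],41)
E
```

```text
238.75828220858895 153.5116564417178 223 254 138 169
btn deck mm med [   3.55329931 -100.32672025   21.78103144] ranges [[ -11.  -114.    19.3]
 [  17.2  -86.5   23.4]]
btn top [ 0.46322117 -0.12834847  0.10034352] [   3.52958164 -100.30806892   21.78103138]
O [ 0.52900064 -0.20448101  0.0797164 ] DX [-0.60919689 -0.61547881  0.50006498] DY [ 0.71072451 -0.70347045  0.        ] heat lay [ 0.50604824 -0.22767009  0.13319961]
panel [array([ -42.8, -100.3,    0.7]), array([ 4.100e+01, -1.209e+02, -1.000e-01]), array([-94.9, -96.5,  -0.6]), array([  90.8, -119.6,    0.2])]
t 1.6 pos [ 0.5014 -0.1503  0.2964] az 6.89 tilt 0.32 F [ 0.26 -0.69  0.36] op 0.0931 q6 -0.51
shift cm [ -1.43 -30.92   1.76] turn -0.5953
```

Request:
{"method": "play_rows", "body": {
  "increments": [
    [[-0.3,-4.8,0.4,-0.14],[-0.6,-9.6,0.8,-0.28],[-0.8,-14.4,1.2,-0.42],[-1,-19.2,1.6,-0.56],[-1.2,-24,1.7,-0.6]]
  ]
}}

```text
t: 2.1
tool_pos: [0.4588, 0.088, 0.2805]
orientation: [-2.933, -1.112, 0.004]
force: [0.7, 0.9, 0.0]
opening: 0.0932
```

```bash
python3 -c "
from h import *
mv([.45,.155,.28],41)"
```

```text
t 2.1 pos [0.4588 0.088  0.2805] az 41.53 tilt 0.28 F [0.71 0.91 0.04] op 0.0932 q6 -0.65
shift cm [ 3.79 -5.6   0.07] turn 0.0093
```

Request:
{"method": "play_rows", "body": {
  "increments": [
    [[2.4,-3.6,0,0.01],[3.8,-5.6,0,0.01],[3.8,-5.6,0,0.01]]
  ]
}}

```text
t: 2.4
tool_pos: [0.4485, 0.1576, 0.2814]
orientation: [-2.936, -1.103, 0.002]
force: [0.6, -0.2, 0.0]
opening: 0.093
```

```bash
python3 -c "
from h import *
snap('wrist','w2')
mv([.45,.155,.28],41)"
```

```text
t 2.45 pos [0.4489 0.1559 0.2813] az 41.13 tilt 0.24 F [ 0.26 -0.17 -1.29] op 0.0931 q6 -0.49
shift cm [0.02 0.14 0.13] turn 0.0022
```

View pics/w2.png

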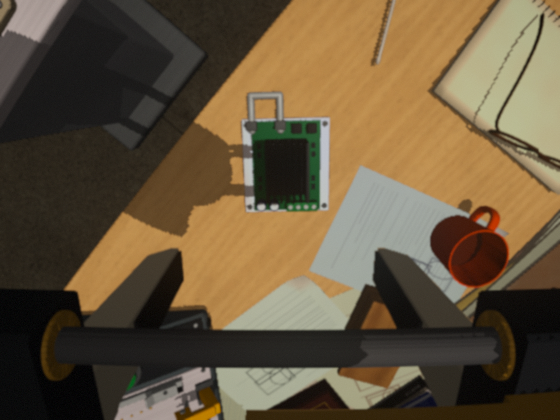

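```bash
python3 - <<'E'
import cv2
im=cv2.imread('pics/w2.png')
cv2.imwrite('pics/c5.png',cv2.resize(im[85:220,230:345],None,fx=4.4,fy=4.4,interpolation=cv2.INTER_CUBIC))
E
```

```text
(no output)
```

View pics/c5.png

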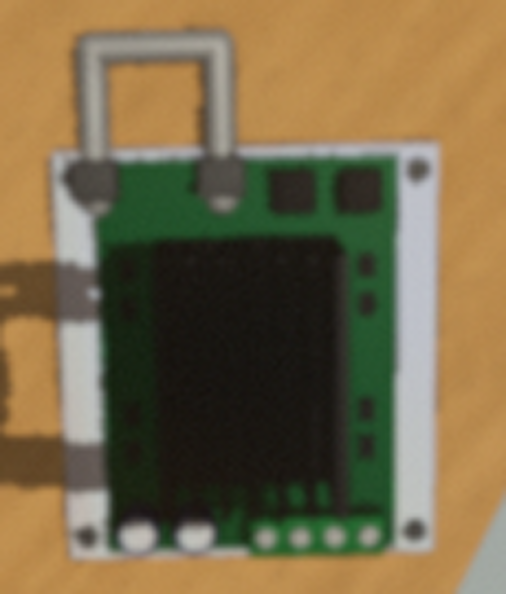

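```bash
cat > m.py <<'E'
from h import *
n=np.array([0,0,1.]);c=np.zeros(3)
f=lambda u,v,h:rayplane('w2',(230+u/4.4-.4,85+v/4.4-.4),n,c,h)
C=[f(*a,.006) for a in [(52,152),(438,145),(433,551),(70,556)]]
for p in C: print(p.round(4))
print('sides',[np.linalg.norm(C[i]-C[(i+1)%4]).round(4) for i in range(4)])
az=lambda v:np.degrees(np.arctan2(v[1],v[0]))
print('ctr',np.mean(C,0),'x az',az(C[3]-C[0]),az(C[2]-C[1]),'y az',az(C[1]-C[0]),az(C[2]-C[3]))
mid=f(155,45,.008);print('bail',mid)
a=np.radians(az(C[2]-C[1]+C[3]-C[0]));ex=np.array([np.cos(a),np.sin(a),0]);ey=np.array([-ex[1],ex[0],0])
print('bail in mod',(mid-np.mean(C,0))@ex,(mid-np.mean(C,0))@ey)
P,im,d=cloud('w2')
Q=P[143:195,266:308].reshape(-1,3);Q=Q[Q[:,2]>.045]
print('hs top',len(Q),np.median(Q[:,2]),((Q-np.mean(C,0))@ex).min(),((Q-np.mean(C,0))@ex).max(),((Q-np.mean(C,0))@ey).min(),((Q-np.mean(C,0))@ey).max())
E
python3 m.py
```

```text
[0.3816 0.1718 0.006 ]
[0.4548 0.2383 0.006 ]
[0.5282 0.1582 0.006 ]
[0.4544 0.0919 0.006 ]
sides [np.float64(0.0989), np.float64(0.1086), np.float64(0.0992), np.float64(0.1081)]
ctr [0.45477599 0.16506525 0.006     ] x az -47.671260790108576 -47.50629909154387 y az 42.23202795911279 41.98573383616098
bail [0.38426593 0.20934119 0.008     ]
bail in mod -0.08024531176678704 -0.022197213586099822
hs top 890 0.052640082666581295 -0.07622960005913088 0.023372337010576134 -0.02257953665864064 0.020923242888997575
```

```bash
python3 -c "
from h import *
mv([.4548,.1651,.025],42.35)"
```

```text
t 2.45 pos [0.4489 0.1559 0.2813] az 41.13 tilt 0.24 F [ 0.26 -0.17 -1.29] op 0.0931 q6 -0.49
shift cm [ 1.04 -0.19 25.63] turn -0.0214
```

Request:
{"method": "play_rows", "body": {
  "increments": [
    [[0.5,-0.1,4.5,-0.02],[1,-0.2,9,-0.021],[1,-0.2,13.5,-0.021],[1,-0.2,17.5,-0.021],[1,-0.2,18.5,-0.021]]
  ]
}}

```text
t: 2.95
tool_pos: [0.451, 0.1623, 0.0917]
orientation: [-2.926, -1.13, 0.014]
force: [-0.2, -0.3, 0.1]
opening: 0.0934
```

```bash
python3 -c "
from h import *
mv([.4548,.1651,.025],42.35)"
```

```text
t 2.95 pos [0.451  0.1623 0.0917] az 42.25 tilt 0.59 F [-0.16 -0.29  0.15] op 0.0934 q6 -0.5
shift cm [0.51 0.1  6.67] turn -0.0018
```

Request:
{"method": "play_rows", "body": {
  "increments": [
    [[0.5,0.1,3.5,0],[0.5,0.1,6,0],[0.5,0.1,6.6,0],[0.5,0.1,6.6,0]]
  ]
}}

```text
t: 3.35
tool_pos: [0.455, 0.1644, 0.0264]
orientation: [-2.927, -1.129, 0.015]
force: [0.3, 0.9, 0.0]
opening: 0.0929
```

```bash
python3 -c "
from h import *
mv([.4548,.1651,.025],42.35)"
```

```text
t 3.35 pos [0.455  0.1644 0.0264] az 42.2 tilt 0.6 F [0.32 0.93 0.04] op 0.0929 q6 -0.5
shift cm [ 0.04 -0.07  0.14] turn -0.0027
```

Request:
{"method": "play_rows", "body": {
  "increments": [
    [[0,-0.1,0.1,0],[0,-0.1,0.1,0],[0,-0.1,0.1,0],[0,-0.1,0.1,0],[0,-0.1,0.1,0]]
  ],
  "jaw": 4.0,
  "squeeze": 25
}}

```text
t: 3.85
tool_pos: [0.4545, 0.1652, 0.0258]
orientation: [-2.927, -1.129, 0.014]
force: [0.6, -0.6, 0.2]
opening: 0.0574
```

Request:
{"method": "play_rows", "body": {
  "increments": [
    [[0,0,-0.3,0],[0,0,-1,0],[0,0,-2,0],[0,0,-3,0]]
  ]
}}

```text
t: 4.25
tool_pos: [0.4545, 0.1651, 0.0564]
orientation: [-2.927, -1.129, 0.015]
force: [-0.2, 0.2, -4.1]
opening: 0.0459
```

```bash
python3 -c "
from h import *
mv(dk(.058,0,.033)+[0,0,.1],-44.8)"
```

```text
t 4.25 pos [0.4545 0.1651 0.0564] az 42.21 tilt 0.6 F [-0.16  0.18 -4.12] op 0.0459 q6 -0.5
shift cm [-22.81  32.42 -18.17] turn 1.5186
```

Request:
{"method": "play_rows", "body": {
  "increments": [
    [[0,0,-4.5,0],[0,0,-9,0],[0,0,-13.5,0],[0,0,-18,0],[0,0,-18,0]]
  ]
}}

```text
t: 4.75
tool_pos: [0.46, 0.1659, 0.2453]
orientation: [-2.928, -1.13, -0.006]
force: [1.6, -0.3, -3.5]
opening: 0.0456
```

```bash
python3 -c "
from h import *
snap('wrist','w3');snap('scene','s3')
P,im,d=cloud('w3')
mv(dk(.058,0,.033)+[0,0,.1],-44.8)
im=cv2.imread('pics/s3.png');cv2.imwrite('pics/c6.png',cv2.resize(im[100:320,150:330],None,fx=3,fy=2.7))
"
```

```text
t 4.85 pos [0.4572 0.1652 0.2382] az 42.21 tilt 0.41 F [ 0.14 -0.32 -5.17] op 0.0458 q6 -0.5
shift cm [-2.288e+01  3.239e+01 -1.000e-02] turn 1.5186
```

View pics/w3.png

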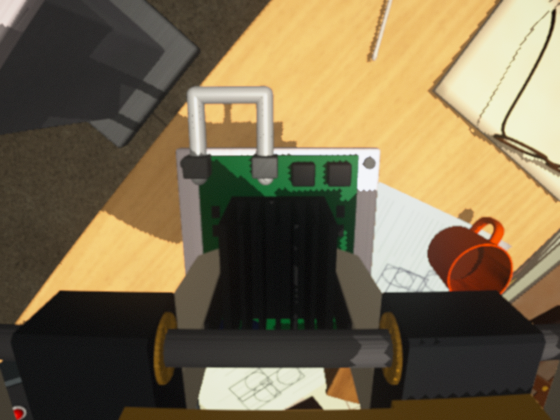

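View pics/c6.png

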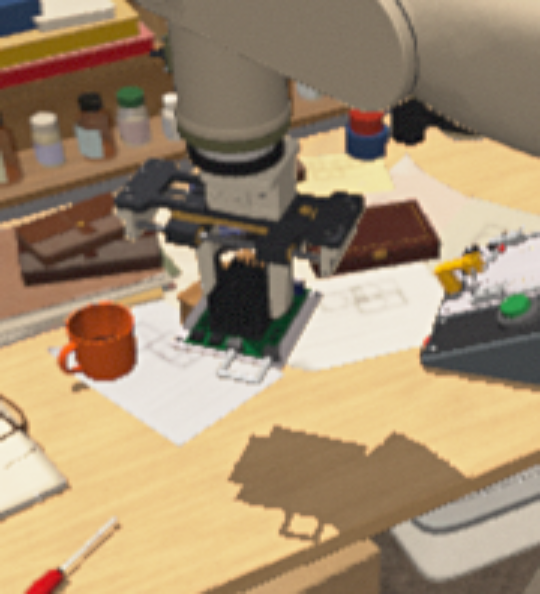

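```bash
python3 - <<'E'
from h import *
P,im,d=cloud('w3')
s=read_state();M=R.from_rotvec(s['orientation']).as_matrix();T=lambda p:((p-s['tool_pos'])@M*1000)
for nm,u,v in [('plR',372,180),('plR2',370,220),('plL',186,185),('plL2',190,220),('bail',230,95),('bail',215,95),('bail',250,95),('board',290,160),('board2',300,190),('leg',197,125),('leg2',265,125),('hstop',280,205),('hs',280,250)]:
    print(nm,np.median(T(P[v-1:v+2,u-1:u+2].reshape(-1,3)),0).round(1))
E
```

```text
plR [ 49.3 -37.2  17.2]
plR2 [ 49.4 -16.2  17.4]
plL [-42.9 -34.3  18.5]
plL2 [-42.1 -16.4  17.7]
bail [-18.8 -77.5  12.5]
bail [-25.8 -77.5  13.3]
bail [ -9.8 -77.4  13. ]
board [  8.6 -47.2  15.6]
board2 [ 13.6 -32.4  15.5]
leg [-34.5 -64.3  12.6]
leg2 [ -3.2 -64.1  12.6]
hstop [  3.7 -27.8   6.2]
hs [  3.2 -19.5 -28.4]
```

Request:
{"method": "play_rows", "body": {
  "increments": [
    [[-1.5,2.2,0,0.1],[-4,5.8,0,0.24],[-6.7,9.4,0,0.38],[-9.4,13,0,0.52],[-12.1,16.8,0,0.66]]
  ]
}}

```text
t: 5.35
tool_pos: [0.4788, -0.0418, 0.2352]
orientation: [-3.137, -0.112, 0.017]
force: [0.9, 1.0, -4.1]
opening: 0.0455
```

```bash
python3 -c "
from h import *
mv(dk(.058,0,.0314)+[0,0,.092],-44.7)
"
```

```text
t 5.35 pos [ 0.4788 -0.0418  0.2352] az 4.1 tilt 0.65 F [ 0.92  0.98 -4.06] op 0.0455 q6 -0.27
shift cm [ 1.25 18.86  0.65] turn 0.8517
```

Request:
{"method": "play_rows", "body": {
  "increments": [
    [[0.3,4.2,0,0.14],[0.6,8.4,0,0.28],[0.9,12.4,0,0.42],[1.1,15.8,0,0.56],[1.25,18,0,0.7]]
  ]
}}

```text
t: 5.85
tool_pos: [0.5026, -0.2223, 0.2314]
orientation: [2.983, -0.982, -0.025]
force: [0.1, 0.1, -3.7]
opening: 0.046
```

```bash
python3 -c "
from h import *
mv(dk(.058,0,.0314)+[0,0,.092],-44.7)
"
```

```text
t 5.85 pos [ 0.5026 -0.2223  0.2314] az -36.45 tilt 0.91 F [ 0.12  0.05 -3.73] op 0.046 q6 0.13
shift cm [0.58 0.41 0.35] turn 0.144
```

Request:
{"method": "play_rows", "body": {
  "increments": [
    [[0.6,0.4,0,0.14],[0.6,0.4,0,0.144],[0.6,0.4,0,0.144],[0.6,0.4,0,0.144]]
  ]
}}

```text
t: 6.25
tool_pos: [0.5046, -0.2281, 0.2305]
orientation: [2.907, -1.188, -0.027]
force: [1.2, 1.0, -4.0]
opening: 0.046
```

```bash
python3 -c "
from h import *
snap('wrist','w4');snap('scene','s4')
s=read_state();print(R.from_rotvec(s['orientation']).as_matrix().round(4))
mv(dk(.058,0,.0314)+[0,0,.092],-44.7)
im=cv2.imread('pics/s4.png');cv2.imwrite('pics/c7.png',cv2.resize(im[130:270,230:390],None,fx=4,fy=4))
"
```

```text
[[ 0.7129 -0.7011 -0.0155]
 [-0.7011 -0.7131  0.0046]
 [-0.0143  0.0076 -0.9999]]
t 6.35 pos [ 0.5049 -0.2282  0.2312] az -44.52 tilt 0.93 F [ 0.48 -0.69 -3.59] op 0.0459 q6 0.26
shift cm [0.04 0.07 0.33] turn 0.0031
```

View pics/w4.png

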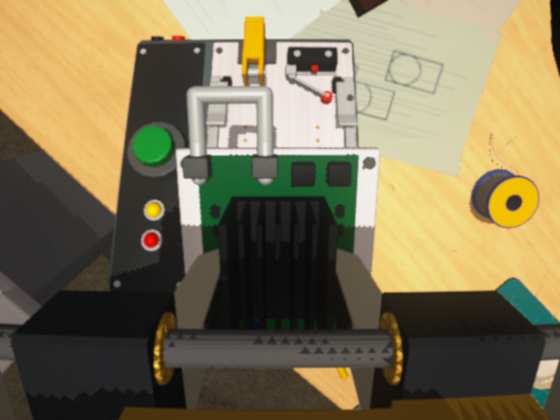

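View pics/c7.png

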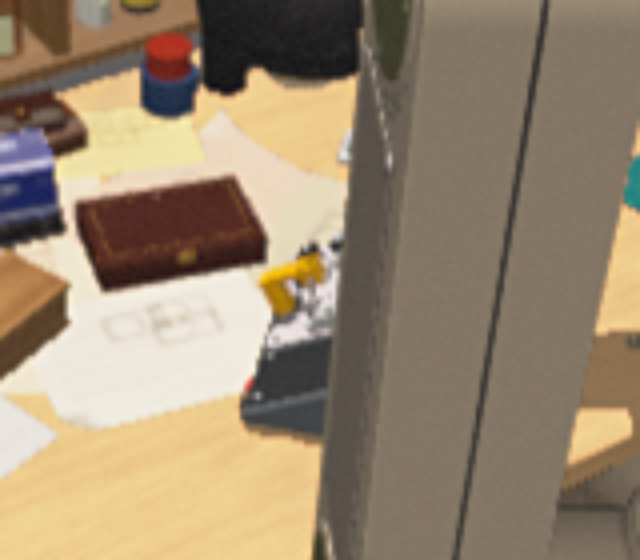

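Request:
{"method": "play_rows", "body": {
  "increments": [
    [[0,0.1,3,0],[0,0.1,5.5,0],[0,0.1,6.8,0],[0,0.1,7,0]]
  ]
}}

```text
t: 6.75
tool_pos: [0.5028, -0.2275, 0.1601]
orientation: [2.908, -1.187, -0.028]
force: [0.2, 0.1, -3.1]
opening: 0.046
```

Request:
{"method": "play_rows", "body": {
  "increments": [
    [[0,0,0.3,0],[0,0,0.6,0],[0,0,0.9,0],[0,0,1.2,0],[0,0,1.2,0]]
  ],
  "squeeze": 14
}}

```text
t: 7.25
tool_pos: [0.5043, -0.2267, 0.1499]
orientation: [-2.908, 1.186, 0.023]
force: [3.9, 5.9, -0.4]
opening: 0.046
```

```bash
python3 -c "
from h import *
mv(dk(.058,0,.0314)+[0,0,-.008],-44.7)
snap('wrist','w5')
"
```

```text
t 7.25 pos [ 0.5043 -0.2267  0.1499] az -44.36 tilt 0.84 F [ 3.88  5.9  -0.35] op 0.046 q6 0.26
shift cm [0.23 0.13 2.2 ] turn 0.0059
```

View pics/w5.png

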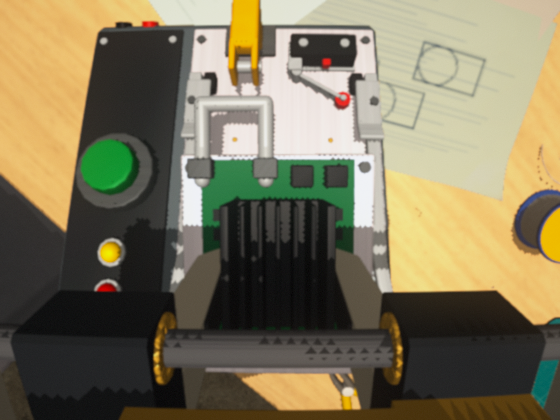

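Request:
{"method": "play_rows", "body": {
  "increments": [
    [[0.1,0,0.2,0],[0.1,0,0.4,0],[0.1,0,0.6,0],[0.1,0,0.8,0],[0.1,0,1,0]]
  ],
  "squeeze": 9
}}

```text
t: 7.8
tool_pos: [0.5059, -0.2273, 0.1408]
orientation: [-2.908, 1.185, 0.019]
force: [3.2, 5.3, 0.7]
opening: 0.046
```

```bash
python3 -c "
from h import *
mv(dk(.058,0,.0314)+[0,0,-.008],-44.7)
snap('wrist','w6')
P,im,d=cloud('w6')
for nm,u,v in [('plR',368,190),('plL',190,190),('board',290,165),('board2',300,195),('bail',235,105)]: print(nm,(todk(np.median(P[v-1:v+2,u-1:u+2].reshape(-1,3),0))*1000).round(1))
"
```

```text
t 7.8 pos [ 0.5059 -0.2273  0.1408] az -44.34 tilt 0.72 F [3.18 5.34 0.71] op 0.046 q6 0.26
shift cm [0.05 0.2  1.29] turn 0.0063
plR [13.1 47.3 20.6]
plL [ 14.1 -46.7  21.2]
board [ 0.5  6.  23.5]
board2 [16.7 11.3 22. ]
bail [-46.7 -27.8   0.7]
```

View pics/w6.png

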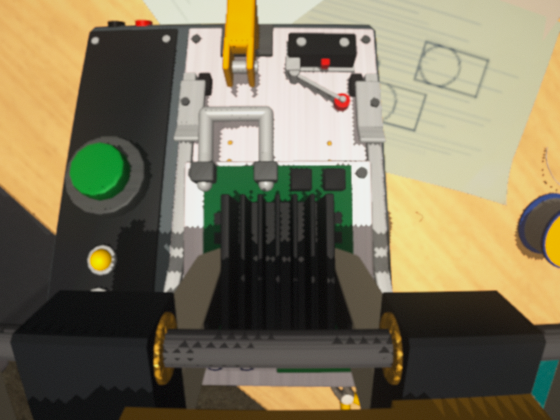

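Request:
{"method": "play_rows", "body": {
  "increments": [
    [[0,0.1,0.3,0],[0,0.1,0.55,0],[0,0.15,0.8,0],[0,0.2,1.0,0],[0,0.2,1.2,0]]
  ]
}}

```text
t: 8.35
tool_pos: [0.505, -0.2286, 0.1306]
orientation: [-2.908, 1.184, 0.017]
force: [-4.1, 6.0, 15.1]
opening: 0.0462
```

```bash
python3 -c "
from h import *
mv(dk(.058,0,.0314)+[0,0,-.008],-44.7)
snap('wrist','w7')
P,im,d=cloud('w7')
for nm,u,v in [('plR',363,200),('plL',193,200),('plL2',193,185),('board',290,175),('board2',300,205),('bail',235,115)]: print(nm,(todk(np.median(P[v-1:v+2,u-1:u+2].reshape(-1,3),0))*1000).round(1))
"
```

```text
t 8.35 pos [ 0.505  -0.2286  0.1306] az -44.31 tilt 0.64 F [-4.1   6.02 15.07] op 0.0462 q6 0.26
shift cm [0.01 0.05 0.27] turn 0.0067
plR [13.5 46.   6.1]
plL [ 14.5 -45.7   6.3]
plL2 [  6.3 -46.2   6.7]
board [ 2.6  6.5 14. ]
board2 [19.1 11.4 17. ]
bail [-38.8 -25.7   0.6]
```

View pics/w7.png

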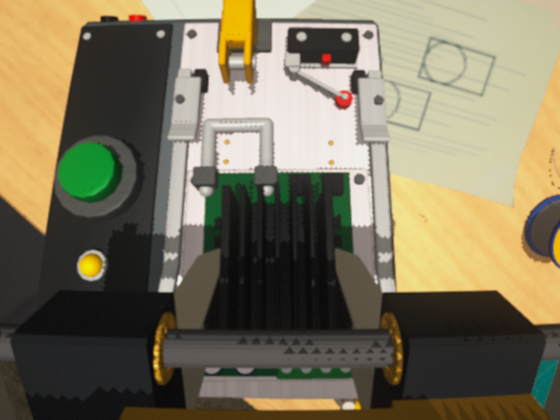

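Request:
{"method": "play_rows", "body": {
  "increments": [
    [[0,-0.4,0.05,0],[0,-0.9,0.35,0],[0,-1.4,0.65,0],[0,-1.9,0.95,0],[0,-2.4,1.25,0]]
  ],
  "squeeze": 15
}}

```text
t: 8.9
tool_pos: [0.5219, -0.2114, 0.1172]
orientation: [-2.908, 1.184, 0.017]
force: [1.0, -0.9, -3.2]
opening: 0.0459
```

```bash
python3 -c "
from h import *
mv(dk(.0,0,.0314)+[0,0,-.008],-44.7)
s=read_state();print('pivot deck',(todk(s['tool_pos']+[0,0,.008])*1000).round(1))
snap('wrist','w8')
P,im,d=cloud('w8')
for nm,u,v in [('plR',363,200),('plL',193,200),('plL2',193,185),('board',290,175),('board2',300,205),('bail',235,115)]: print(nm,(todk(np.median(P[v-1:v+2,u-1:u+2].reshape(-1,3),0))*1000).round(1))
"
```

```text
t 8.9 pos [ 0.5219 -0.2114  0.1172] az -44.32 tilt 0.64 F [ 0.96 -0.89 -3.15] op 0.0459 q6 0.3
shift cm [ 0.06 -2.57  1.82] turn 0.0067
pivot deck [31.4 -0.2 34.5]
plR [-13.9  45.7   6.6]
plL [-13.  -45.8   6.9]
plL2 [-18.5 -44.3  16.1]
board [-24.6   6.2  14.2]
board2 [-8.1 11.2 17.8]
bail [-52.4 -22.1  28.3]
```

View pics/w8.png

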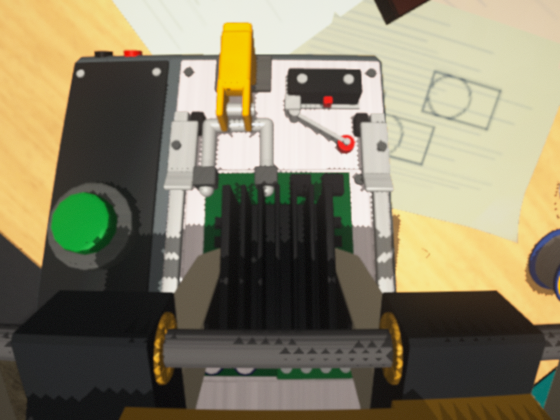

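Request:
{"method": "play_rows", "body": {
  "increments": [
    [[0,-0.2,0.25,0],[0,-0.6,0.5,0],[0,-1.0,0.73,0],[0,-1.4,0.96,0],[0,-1.4,0.96,0]]
  ],
  "squeeze": 20
}}

```text
t: 9.45
tool_pos: [0.533, -0.2007, 0.1076]
orientation: [-2.908, 1.184, 0.014]
force: [2.8, -1.6, 0.9]
opening: 0.046
```

```bash
python3 -c "
from h import *
mv(dk(.0,0,.0314)+[0,0,-.008],-44.7)
s=read_state();print('pivot deck',(todk(s['tool_pos']+[0,0,.008])*1000).round(1),'Fdeck',np.array([DX,DY,DN])@s['force'])
snap('wrist','w9')
P,im,d=cloud('w9')
for nm,u,v in [('plR',363,200),('plL',193,200)]: print(nm,(todk(np.median(P[v-1:v+2,u-1:u+2].reshape(-1,3),0))*1000).round(1))
"
```

```text
t 9.45 pos [ 0.533  -0.2007  0.1076] az -44.3 tilt 0.53 F [ 2.81 -1.63  0.92] op 0.046 q6 0.32
shift cm [-0.   -1.02  0.87] turn 0.007
pivot deck [13.2  0.2 33.9] Fdeck [-0.24774151  3.14263503  1.20213095]
plR [-30.5  45.   11.9]
plL [-31.1 -45.1   7.1]
```

View pics/w9.png

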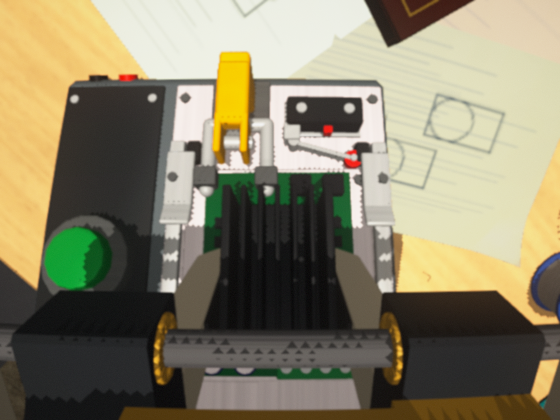

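Request:
{"method": "play_rows", "body": {
  "increments": [
    [[0.05,-0.3,0.22,0.007],[0.05,-0.6,0.4,0.007],[0.05,-0.9,0.58,0.007],[0.05,-1.1,0.7,0.007],[0.05,-1.2,0.75,0.007]]
  ],
  "squeeze": 25
}}

```text
t: 10.0
tool_pos: [0.5401, -0.1944, 0.1036]
orientation: [2.903, -1.195, -0.017]
force: [-26.6, -4.5, 34.3]
opening: 0.0459
```

```bash
python3 -c "
from h import *
mv(dk(.0,0,.0314)+[0,0,-.008],-44.7)
s=read_state();print('pivot deck',(todk(s['tool_pos']+[0,0,.008])*1000).round(1),'Fdeck',np.array([DX,DY,DN])@s['force'])
im,_,_=snap('wrist','w10')
cv2.imwrite('pics/c10.png',cv2.resize(im[50:230,150:400],None,fx=3.2,fy=3.2,interpolation=cv2.INTER_CUBIC))
"
```

```text
t 10.0 pos [ 0.5401 -0.1944  0.1036] az -44.74 tilt 0.62 F [-26.61  -4.53  34.33] op 0.0459 q6 0.35
shift cm [-0.07 -0.08  0.47] turn -0.0007
pivot deck [ 3.   0.8 35.1] Fdeck [ 36.16220514 -15.72558502  18.7568706 ]
```

View pics/c10.png

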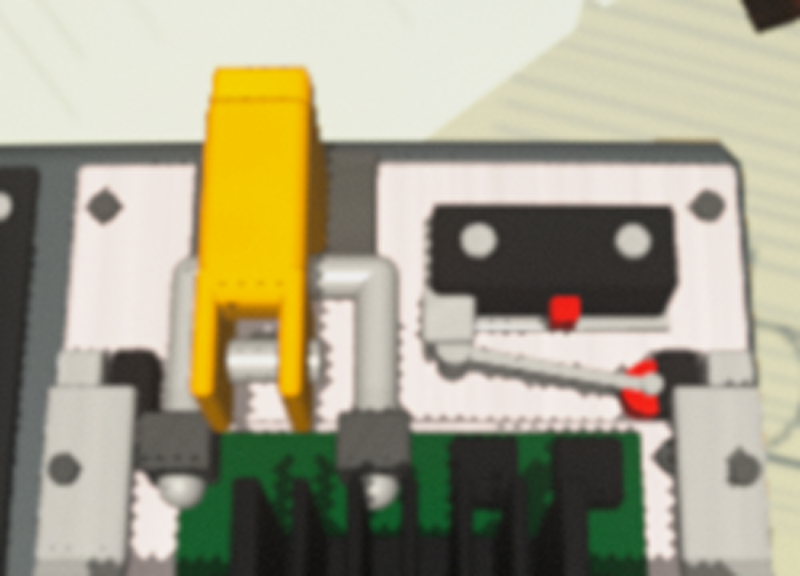

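```bash
python3 -c "
from h import *
f=lambda u,v,h:(todk(rayplane('w10',(150+u/3.2-.4,50+v/3.2-.4),DN,DO,h))*1000).round(1)
print('plate edge top',f(300,428,.006),f(550,428,.006),f(148,420,.006), 'board edge',f(420,432,.008),f(240,432,.008))
print('stopL',f(145,408,.006),f(110,352,.006),'stopR',f(680,400,.006),'roller',f(650,385,.0055))
print('bail bar',f(350,268,.012),'lips low',f(130,388,.015),f(678,385,.015),'corner',f(735,160,0),'hole',f(705,207,0),f(105,207,0))
P,im,d=cloud('w10')
T=lambda u,v:(todk(P[int(50+v/3.2),int(150+u/3.2)])*1000).round(1)
for nm,u,v in [('plate L',155,520),('plate L2',150,540),('plate R',655,540),('board',420,520),('board',620,520),('board L',205,540),('bail',350,268),('leg',378,330),('leg',185,330),('hook',255,130),('lipL',80,500),('lipR',710,500),('deck',560,400),('deck',450,190),('stop',140,370)]: print(nm,T(u,v))
"
```

```text
plate edge top [-51.4 -17.8   6. ] [-51.5  24.9   6. ] [-52.9 -44.    6. ] board edge [-50.1   2.7   8. ] [-50.1 -27.7   8. ]
stopL [-55.  -44.7   6. ] [-65.3 -51.4   6. ] stopR [-56.6  47.5   6. ] roller [-59.4  42.5   5.5]
bail bar [-78.3  -9.3  12. ] lips low [-55.6 -45.2  15. ] [-56.2  45.2  15. ] corner [-105.9   61.8    0. ] hole [-96.1  55.5   0. ] [-96.2 -56.    0. ]
plate L [-35.1 -41.6   7.2]
plate L2 [-32.  -42.8   6.1]
plate R [-32.   41.7   6.9]
board [-35.2   2.8   7.2]
board [-35.1  35.8   7.9]
board L [-31.5 -32.6   8.6]
bail [-78.1  -9.2  12.9]
leg [-66.7  -4.2  12. ]
leg [-66.7 -37.3  12.3]
hook [-87.2 -22.1  42.3]
lipL [-36.9 -52.5  13.5]
lipR [-37.1  49.6  13.2]
deck [-58.   27.6   0.7]
deck [-99.7   8.1  -0.7]
stop [-61.  -45.4   9.1]
```

Request:
{"method": "play_rows", "body": {
  "increments": [
    [[-0.05,0,-0.1,0],[-0.08,0,-0.1,0],[-0.08,-0.1,-0.1,0]]
  ]
}}

```text
t: 10.35
tool_pos: [0.5395, -0.1933, 0.1042]
orientation: [2.902, -1.195, -0.019]
force: [-8.6, -4.5, 6.4]
opening: 0.0459
```

```bash
cat > c.py <<'E'
from h import *
import sys
k=sys.argv[1]
mv(dk(.0,0,.0314)+[0,0,-.008],-44.7)
s=read_state();print('pivot deck',(todk(s['tool_pos']+[0,0,.008])*1000).round(1),'Fdeck',np.array([DX,DY,DN])@s['force'], 'tau',s['wrist_torque'].round(2))
im,_,_=snap('wrist',k)
cv2.imwrite('pics/z'+k+'.png',cv2.resize(im[50:230,150:400],None,fx=3.2,fy=3.2,interpolation=cv2.INTER_CUBIC))
E
python3 c.py w11
```

```text
t 10.35 pos [ 0.5395 -0.1933  0.1042] az -44.76 tilt 0.72 F [-8.65 -4.46  6.44] op 0.0459 q6 0.35
shift cm [ 0.05 -0.05  0.53] turn -0.0011
pivot deck [ 3.  -0.4 35.8] Fdeck [11.23587951 -3.00832877  0.95336485] tau [-1.16  1.34 -0.21]
```

View pics/zw11.png

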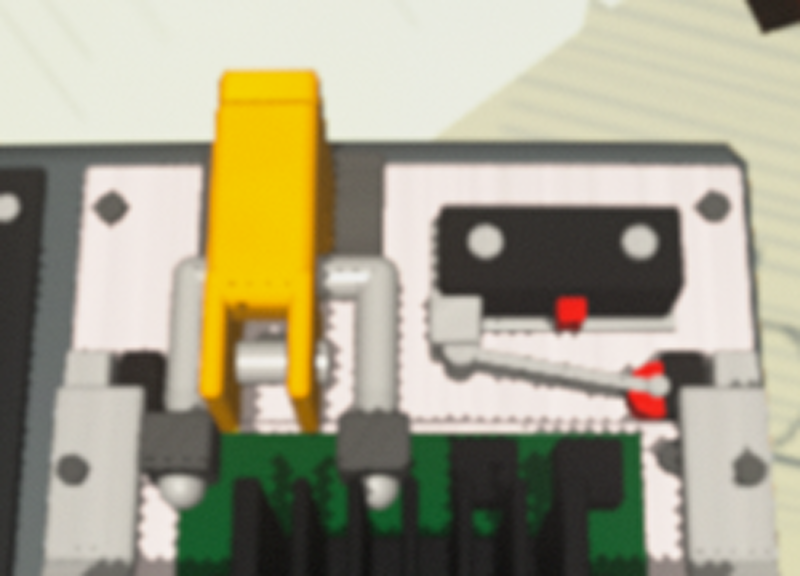

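```bash
python3 -c "
from h import *
f=lambda u,v,h,fn='w11':(todk(rayplane(fn,(150+u/3.2-.4,50+v/3.2-.4),DN,DO,h))*1000)
h=.0085
a=f(455,357,h);b=f(655,386,h);print(a,b,np.arctan2(*(b-a)[:2]),np.linalg.norm(b-a))
g=lambda u,v,h:(todk(rayplane('w1',(240+u/5-.4,120+v/5-.4),DN,DO,h))*1000)
a=g(510,378,h);b=g(543,535,h);print(a,b,np.arctan2(*(b-a)[:2]),np.linalg.norm(b-a))
print('edge',f(300,428,.006),f(550,428,.006),'corner',f(740,160,0),'bail',f(350,262,.012),'hole',f(713,207,0),f(110,207,0))
for fn in ['w5','w9','w11']:
    im=cv2.imread('pics/'+fn+'.png'); y={'w5':20,'w9':80,'w11':100}[fn]
    cv2.imwrite('pics/h'+fn+'.png',cv2.resize(im[y:y+95,195:295],None,fx=6,fy=6,interpolation=cv2.INTER_CUBIC))
a=[cv2.imread('pics/h'+k+'.png') for k in ['w5','w9','w11']]
cv2.imwrite('pics/hh.png',cv2.resize(np.hstack(a),(800,256)))
"
```

```text
[-63.5026666    7.51131863   8.49999998] [-58.36538118  41.64590418   8.49999998] 0.14937977724978865 34.51900392607039
[-62.87774894   6.21680523   8.49999998] [-45.80847527  36.93238781   8.49999998] 0.507224407850056 35.139822382412284
edge [-51.53166453 -19.04250353   5.99999998] [-51.58578392  23.78137324   5.99999998] corner [-1.06112333e+02  6.16544930e+01 -1.17518935e-14] bail [-79.55863689 -10.56975106  11.99999997] hole [-9.63136452e+01  5.59020468e+01  7.99160507e-15] [-9.64009104e+01 -5.64510712e+01  2.90561815e-15]
```

View pics/hh.png

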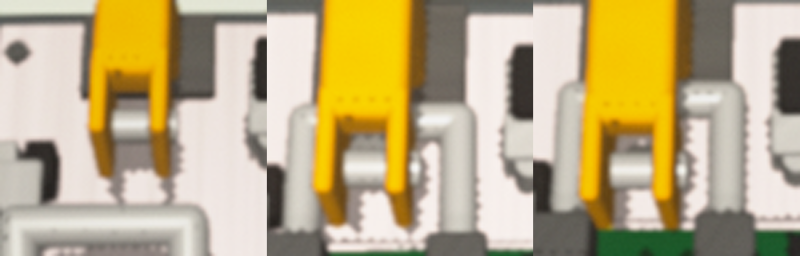

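Request:
{"method": "play_rows", "body": {
  "increments": [
    [[0,0,0,0],[0,0,0,0],[0,0,0,0],[0,0,0,0],[0,0,0,0]]
  ],
  "jaw": 6.6
}}

```text
t: 10.9
tool_pos: [0.5395, -0.1932, 0.1041]
orientation: [2.902, -1.195, -0.02]
force: [0.3, 0.9, -1.0]
opening: 0.0656
```

```bash
python3 c.py w12; python3 -c "
from h import *
mv(dk(.0035,-.1003,.0218)+[0,0,.09],-44.7)"
```

```text
t 10.9 pos [ 0.5395 -0.1932  0.1041] az -44.75 tilt 0.74 F [ 0.26  0.88 -1.03] op 0.0656 q6 0.35
shift cm [ 0.06 -0.03  0.51] turn -0.001
pivot deck [ 2.8 -0.5 35.7] Fdeck [-1.21387323 -0.43461041 -0.49283912] tau [-0.08  0.   -0.06]
t 10.95 pos [ 0.5394 -0.1932  0.1041] az -44.76 tilt 0.74 F [0.47 0.15 1.19] op 0.0659 q6 0.35
shift cm [-10.07   0.82  -8.52] turn -0.001
```

View pics/zw12.png

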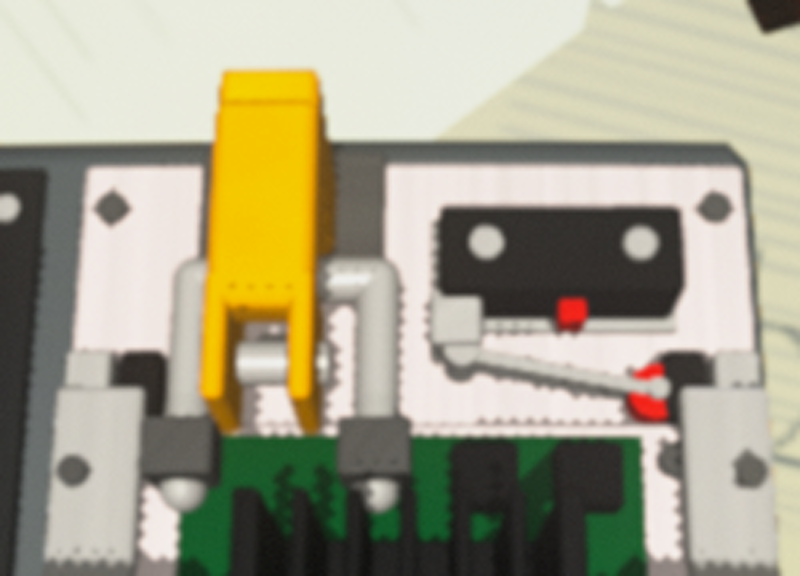

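Request:
{"method": "play_rows", "body": {
  "increments": [
    [[0,0,-1.5,0],[0,0,-4,0],[0,0,-7,0],[0,0,-9,0],[0,0,-9,0]]
  ]
}}

```text
t: 11.45
tool_pos: [0.543, -0.1944, 0.1996]
orientation: [2.902, -1.195, -0.007]
force: [-0.0, 0.4, -0.3]
opening: 0.0661
```

```bash
python3 -c "
from h import *
im,_,_=snap('wrist','w13')
s=read_state();print(s['tool_pos'],s['force'])
cv2.imwrite('pics/zw13.png',cv2.resize(im[110:310,180:380],None,fx=3,fy=3,interpolation=cv2.INTER_CUBIC))
"
```

```text
[ 0.54200382 -0.19396855  0.19705695] [-0.34527668 -0.54798512 -0.36513857]
```

View pics/zw13.png

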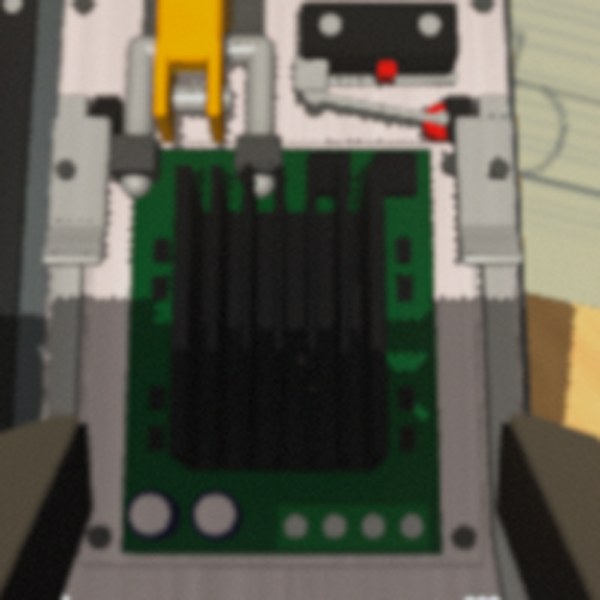

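```bash
cat > chk.py <<'E'
from h import *
f=lambda u,v,h:(todk(rayplane('w13',(180+u/3-.33,110+v/3-.33),DN,DO,h))*1000).round(1)
print('upper plate edge',f(280,563,.006),'board edges',f(280,552,.008),f(280,150,.008),'hs up end',f(280,468,.045),'holes',f(99,537,.006),f(464,537,.006))
a=f(312,95,.0085);b=f(440,122,.0085);print('lever',a,b,'ang',0.507-np.arctan2(*(b-a)[:2]),np.linalg.norm(b-a))
P,im,d=cloud('w13')
Q=(P.reshape(-1,3)-DO)@np.array([DX,DY,DN]).T*1000; Q=Q.reshape(P.shape)
H=Q[160:268,235:312].reshape(-1,3);H=H[H[:,2]>46];print('hs top z',np.median(H[:,2]),'x',np.percentile(H[:,0],[1,99]),'y',np.percentile(H[:,1],[1,99]))
B=np.concatenate([Q[210:290,222:236].reshape(-1,3),Q[210:290,312:324].reshape(-1,3),Q[282:292,225:320].reshape(-1,3),Q[162:168,260:320].reshape(-1,3)]);B=B[(B[:,2]>5)&(B[:,2]<11)]
A=np.c_[B[:,:2],np.ones(len(B))];print('board fit',np.linalg.lstsq(A,B[:,2],rcond=None)[0],np.median(B[:,2]))
E
python3 chk.py
```

```text
upper plate edge [56.1 -0.3  6. ] board edges [53.5 -0.3  8. ] [-49.4  -0.6   8. ] hs up end [36.   0.2 45. ] holes [ 50.1 -44.7   6. ] [50.  44.7  6. ]
lever [-64.7   7.8   8.5] [-57.   41.6   8.5] ang 0.2830119553545422 34.665977557253456
hs top z 51.95984749070793 x [-28.80693049  53.89099191] y [-22.91841076  22.5460456 ]
board fit [7.96522113e-04 7.85660687e-04 8.19522587e+00] 8.172135702506921
```

```bash
python3 -c "
import cv2,numpy as np
a=cv2.imread('pics/w13.png')[100:165,210:345]
cv2.imwrite('pics/l13.png',cv2.resize(a,None,fx=5.9,fy=5.9,interpolation=cv2.INTER_CUBIC))
a=cv2.imread('pics/w12.png')[120:200,195:365]
cv2.imwrite('pics/l12.png',cv2.resize(a,None,fx=4.7,fy=4.7,interpolation=cv2.INTER_CUBIC))
"
```

```text
(no output)
```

View pics/l13.png

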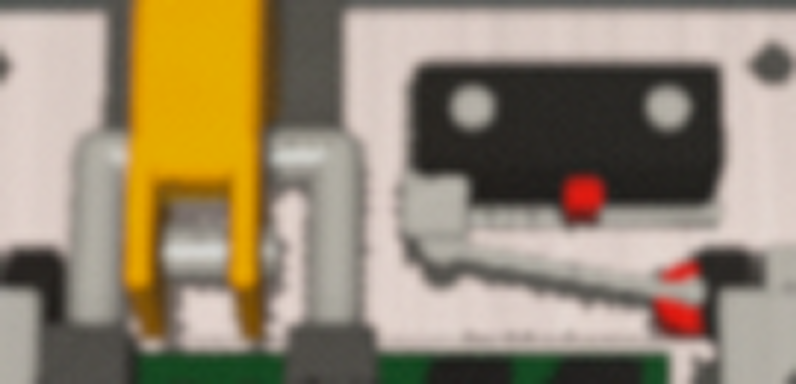

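View pics/l12.png

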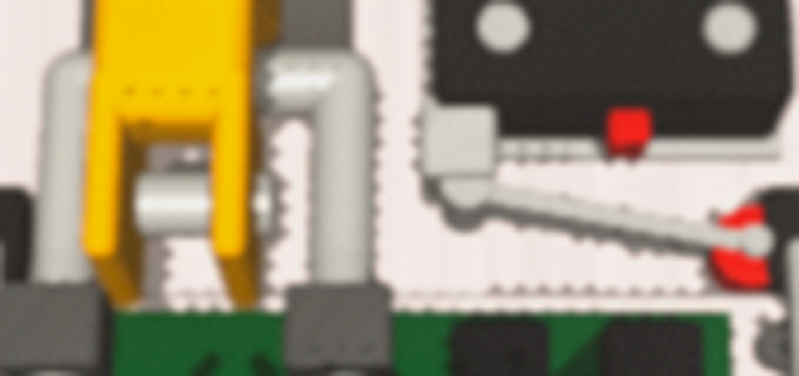

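```bash
python3 -c "
import cv2,numpy as np
a=cv2.imread('pics/w7.png')[20:120,270:390]
cv2.imwrite('pics/l7.png',cv2.resize(a,None,fx=6,fy=6,interpolation=cv2.INTER_CUBIC))
"
```

```text
(no output)
```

View pics/l7.png

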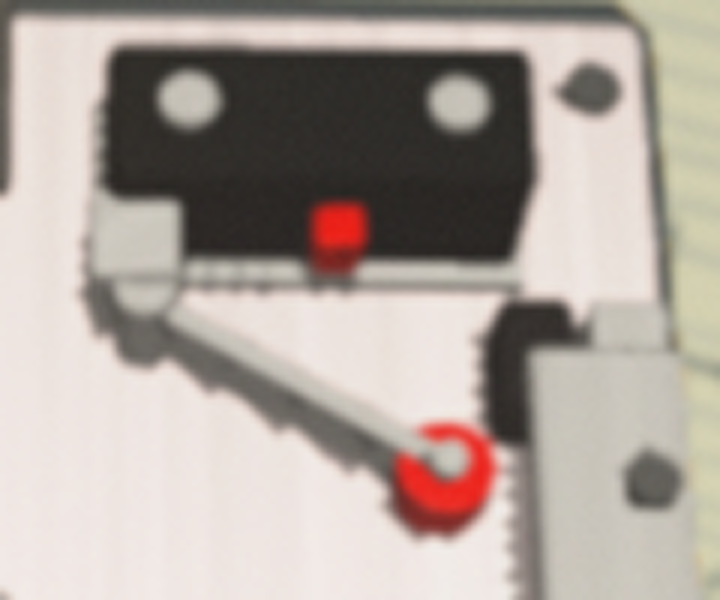

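```bash
python3 -c "
from h import *
def g(fn,x0,y0,s,u,v,h=.010): return todk(rayplane(fn,(x0+u/s-.5+.5/s,y0+v/s-.5+.5/s),DN,DO,h))*1000
for fn,x0,y0,s,a,b in [('w7',270,20,6,(145,283),(450,460)),('w7',270,20,6,(175,305),(420,440)),('w12',195,120,4.7,(463,185),(757,240)),('w12',195,120,4.7,(495,192),(730,236)),('w13',210,100,5.9,(442,242),(693,293)),('w13',210,100,5.9,(470,243),(660,285))]:
    A=g(fn,x0,y0,s,*a);B=g(fn,x0,y0,s,*b);print(fn,A.round(1),B.round(1),np.arctan2(B[0]-A[0],B[1]-A[1]).round(3),np.linalg.norm(B-A).round(1))
"
```

```text
w7 [-65.2   8.5  10. ] [-46.3  37.4  10. ] 0.579 34.6
w7 [-62.8  11.4  10. ] [-48.4  34.6  10. ] 0.555 27.3
w12 [-64.4   8.1  10. ] [-57.8  41.9  10. ] 0.193 34.5
w12 [-63.5  11.8  10. ] [-58.2  38.8  10. ] 0.193 27.6
w13 [-64.7   8.5  10. ] [-57.4  42.   10. ] 0.214 34.3
w13 [-64.5  12.2  10. ] [-58.5  37.6  10. ] 0.233 26.1
```

```bash
cat > b.py <<'E'
from h import *
for fn in ['w4','w7']:
    im=cv2.imread('pics/'+fn+'.png').astype(int);b,g,r=im[...,0],im[...,1],im[...,2]
    m=((g>r+40)&(g>b+40)).astype(np.uint8);m[:,170:]=0
    v,u=np.nonzero(m);print(fn,len(u),(todk(rayplane(fn,(u.mean(),v.mean()),DN,DO,.0218))*1000).round(1))
u=np.array([DX[0],DX[1],0]);u/=np.linalg.norm(u)
p=dk(.0035,-.1005,.0218); T=p-.0075*u+[0,0,.011]
print(T);mv(T+.03*DN,-44.7);mv(T,-44.7)
E
python3 b.py
```

```text
w4 1212 [  3.7 -99.4  21.8]
w7 2682 [  3.6 -98.6  21.8]
[ 0.46838549 -0.12285807  0.11134516]
t 11.5 pos [ 0.542  -0.194   0.1971] az -44.75 tilt 0.48 F [-0.35 -0.55 -0.37] op 0.0664 q6 0.35
shift cm [-10.2   -1.4    6.02] turn -0.001
t 11.5 pos [ 0.542  -0.194   0.1971] az -44.75 tilt 0.48 F [-0.35 -0.55 -0.37] op 0.0664 q6 0.35
shift cm [-10.19   0.08   8.63] turn -0.001
```

Request:
{"method": "play_rows", "body": {
  "increments": [
    [[-3,-0.5,0,0],[-6.5,-1,0,0],[-9,-1.3,1,0],[-10,-1.4,2,0],[-10,-1.4,3,0]]
  ],
  "jaw": 0
}}

```text
t: 12.0
tool_pos: [0.4794, -0.1125, 0.1661]
orientation: [2.903, -1.193, -0.014]
force: [-0.3, 0.4, -0.2]
opening: 0.0304
```

Request:
{"method": "play_rows", "body": {
  "increments": [
    [[0,0,0,0],[0,0,0,0],[0,0,0,0],[0,0,0,0],[0,0,0,0]]
  ]
}}

```text
t: 12.5
tool_pos: [0.4798, -0.1128, 0.1665]
orientation: [2.902, -1.194, -0.013]
force: [0.2, -0.6, 0.3]
opening: 0.0004
```

```bash
python3 b.py; python3 -c "
from h import *
snap('wrist','w14')"
```

```text
w4 1212 [  3.7 -99.4  21.8]
w7 2682 [  3.6 -98.6  21.8]
[ 0.46838549 -0.12285807  0.11134516]
t 12.5 pos [ 0.4798 -0.1128  0.1665] az -44.71 tilt 0.53 F [ 0.16 -0.62  0.33] op 0.0004 q6 0.45
shift cm [-0.08 -0.    2.92] turn -0.0002
t 12.5 pos [ 0.4798 -0.1128  0.1665] az -44.71 tilt 0.53 F [ 0.16 -0.62  0.33] op 0.0004 q6 0.45
shift cm [-0.06  1.48  5.52] turn -0.0002
```

View pics/w14.png

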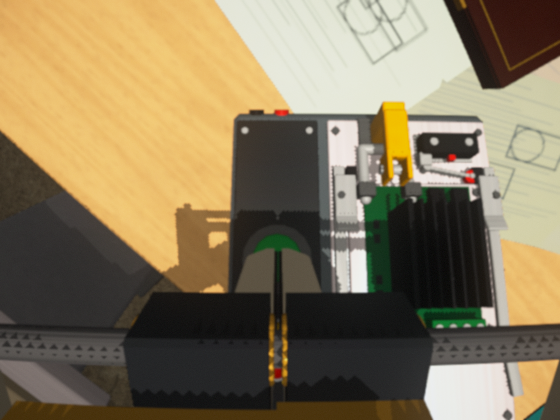

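Request:
{"method": "play_rows", "body": {
  "increments": [
    [[0,0,1.4,0],[0,0.2,2.9,0],[0,0.6,3.9,0],[0,1.1,4.8,0],[0,1.25,5.1,0]]
  ]
}}

```text
t: 13.05
tool_pos: [0.4689, -0.1217, 0.1136]
orientation: [2.902, -1.194, -0.018]
force: [-0.1, -0.1, -0.4]
opening: 0.0004
```

```bash
python3 b.py|tail -2; python3 -c "
from h import *
im,_,_=snap('wrist','w15');P,im,d=cloud('w15')
print(np.array([DX,DY,DN])@read_state()['force'])"
```

```text
t 13.05 pos [ 0.4689 -0.1217  0.1136] az -44.73 tilt 0.69 F [-0.06 -0.14 -0.38] op 0.0004 q6 0.42
shift cm [0.05 0.12 0.23] turn -0.0004
[-0.18655029 -0.18539571 -0.02183526]
```

View pics/w15.png

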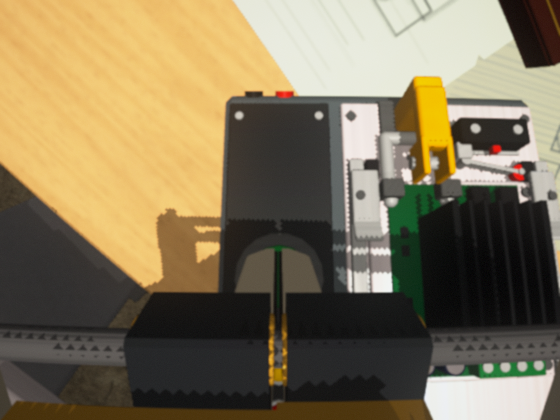

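Request:
{"method": "play_rows", "body": {
  "increments": [
    [[0,0.15,0.3,0],[0,0.27,0.5,0],[0,0.4,0.72,0],[0,0.42,0.76,0]]
  ]
}}

```text
t: 13.5
tool_pos: [0.4668, -0.1249, 0.107]
orientation: [2.902, -1.194, -0.015]
force: [2.1, 1.0, 3.6]
opening: 0.0003
```

```bash
python3 b.py|tail -2; python3 -c "
from h import *
print(np.array([DX,DY,DN])@read_state()['force'])"
```

```text
t 13.5 pos [ 0.4668 -0.1249  0.107 ] az -44.73 tilt 0.57 F [2.07 1.   3.62] op 0.0003 q6 0.42
shift cm [-0.03 -0.26 -0.44] turn -0.0005
[-0.06470402  0.77003402  4.22109178]
```

Request:
{"method": "play_rows", "body": {
  "increments": [
    [[0,0.08,0.13,0],[0,0.15,0.26,0],[0,0.15,0.26,0]]
  ]
}}

```text
t: 13.8
tool_pos: [0.4666, -0.1255, 0.1058]
orientation: [2.904, -1.194, -0.012]
force: [-0.7, 5.3, 12.5]
opening: 0.0006
```

```bash
python3 b.py|tail -2; python3 -c "
from h import *
print(np.array([DX,DY,DN])@read_state()['force'])"
```

```text
t 13.8 pos [ 0.4666 -0.1255  0.1058] az -44.72 tilt 0.47 F [-0.65  5.29 12.54] op 0.0006 q6 0.41
shift cm [-0.06 -0.31 -0.55] turn -0.0003
[ 3.41086929 -4.18693232 12.50546028]
```

Request:
{"method": "play_rows", "body": {
  "increments": [
    [[0,-0.2,-0.4,0],[0,-0.6,-1.2,0],[0,-1.2,-3,0],[0,-1.5,-6,0],[0,-1.5,-9,0]]
  ]
}}

```text
t: 14.3
tool_pos: [0.4773, -0.1145, 0.1961]
orientation: [2.903, -1.194, -0.016]
force: [1.2, -0.7, 0.0]
opening: 0.0005
```

Request:
{"method": "play_rows", "body": {
  "increments": [
    [[3,0,-1,0],[6,0,-2,0],[8,-1,-2,0],[8,-1,-2,0],[8,-1,-2,0]]
  ]
}}

```text
t: 14.8
tool_pos: [0.5409, -0.1635, 0.2146]
orientation: [2.903, -1.194, -0.019]
force: [0.3, -0.2, -0.5]
opening: 0.0006
```

```bash
python3 -c "
from h import *
im,_,_=snap('wrist','w16');snap('top','t16')
s=read_state();print(s['t'],s['tool_pos'],s['force'])"
```

```text
14.9 [ 0.54056944 -0.16317466  0.21483166] [-0.21648172 -0.70343849 -0.72758169]
```

View pics/w16.png

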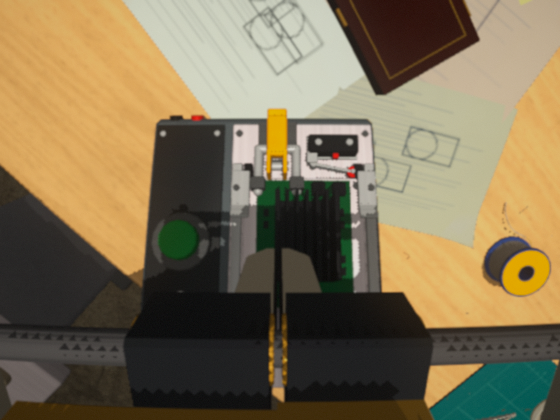

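```bash
python3 -c "
from h import *
P,im,d=cloud('w16')
Q=(P.reshape(-1,3)-DO)@np.array([DX,DY,DN]).T*1000; Q=Q.reshape(P.shape)
print('btn z',np.median(Q[233:243,173:185].reshape(-1,3),0).round(1))
B=np.concatenate([Q[195:245,262:274].reshape(-1,3),Q[180:184,305:345].reshape(-1,3)]);B=B[(B[:,2]>5)&(B[:,2]<11)]
A=np.c_[B[:,:2],np.ones(len(B))];print('board fit',len(B),np.linalg.lstsq(A,B[:,2],rcond=None)[0])
cv2.imwrite('pics/z16.png',cv2.resize(cv2.imread('pics/w16.png')[105:205,225:385],None,fx=5,fy=5,interpolation=cv2.INTER_CUBIC))"
```

```text
btn z [  1.3 -98.2  22. ]
board fit 696 [-1.58332369e-04 -1.51642328e-02  7.74574315e+00]
```

View pics/z16.png

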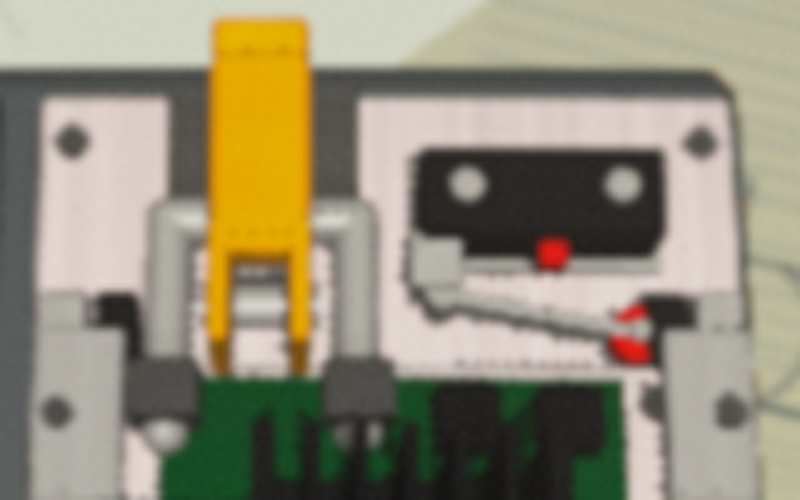

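```bash
python3 -c "
from h import *
def g(fn,x0,y0,s,u,v,h=.010): return todk(rayplane(fn,(x0+u/s-.5+.5/s,y0+v/s-.5+.5/s),DN,DO,h))*1000
A=g('w16',225,105,5,437,288);B=g('w16',225,105,5,643,331);print(A,B,.567-np.arctan2(B[0]-A[0],B[1]-A[1]))
f=lambda u,v,h:g('w16',225,105,5,u,v,h).round(1)
print('bail bar top/bottom edge',f(345,200,.010),f(335,238,.010),'bail L',f(185,238,.01),f(185,200,.01))
print('plate edge',f(500,365,.006),'board edge',f(280,378,.008),'corner',f(735,85,0),f(300,72,0),'holes',f(700,142,0),'stop front',f(118,358,.009),'lip low end',f(95,325,.015),f(700,325,.015))
print('pin',f(260,300,.03),'prong tip',f(220,345,.04))
"
```

```text
[-64.9758103    7.60464904   9.99999997] [-57.48518441  42.17731146   9.99999997] 0.3536346078022697
bail bar top/bottom edge [-80.9  -7.9  10. ] [-73.9  -9.6  10. ] bail L [-73.9 -35.1  10. ] [-80.8 -35.2  10. ]
plate edge [-52.7  18.4   6. ] board edge [-49.6 -18.9   8. ] corner [-107.7   63.     0. ] [-109.7  -15.5    0. ] holes [-96.5  56.    0. ] stop front [-52.8 -46.1   9. ] lip low end [-56.6 -49.5  15. ] [-56.9  50.7  15. ]
pin [-55.7 -22.   30. ] prong tip [-45.  -27.9  40. ]
```

```bash
python3 -c "
from h import *
print(close_job())"
```

```text
the job is handed in; nothing more can be done
None
```

The module is in the dock, pressed home against its stops and released. The green start button was then pressed right in and has sprung back out. I handed the job in at about t = 14.9 s; it reported no verdict.

**What I did:** I gripped the module across the heat sink and turned it bail-downhill. I lowered it until its upper plate edge met the deck, let it pivot flat in a light grip, and slid it down under the lips. I released it, then pressed start with the closed fingertips.

**Last checks:**
- **Plate and stops:** the plate edge measures -52.7 mm and the stop faces -52.8 mm in my deck frame, so they are touching.
- **Flatness:** a plane fit to the board shows it flat on the deck within about 0.015 rad.
- **Presence lever:** the deflection is about 0.35 rad from the pictures (it needs 0.28).
- **Start button:** the force rose to 12.5 N after about 6 mm of travel, so it was right in. Its top is back at 22 mm, which is out.
- **Robot:** the gripper is clear of everything and the wrist force is near zero.

**Disagreements and unconfirmed points:**
- **Deck origin:** my estimate was about 2.3 mm off along the slope. The stops, lips, bail and plate all showed the same shift, so the seating result is unaffected.
- **Slope direction:** the deck's uphill direction measured as right and towards the robot, not right and away as described. I used the measured direction.
- **Push force:** it peaked at 36 N along the slope at the stops, partly because I was pushing slightly sideways. I eased it off before releasing.
- **Latch:** I could not see it directly. I take it as shut because the module is fully home.
- **Bystanders:** I did not re-measure them. The arm made no unplanned contact that I saw.

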